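# Slide the solder pot round the shield and under the fume hood

## Robot

A 6-joint arm with a two-finger parallel gripper is mounted at the origin on the work surface; the furniture and walls round the work are solid. World frame = base frame: x ahead of the robot, y to its left, z up, the work surface at z = 0. Lengths are in m, angles in rad, forces in N, time in s.
With the tool pointing down it reaches from about 0.25 to 0.725 m from the base axis. Payload 4 kg.
Tool frame: the origin (TCP) lies on the centre line of the jaws, within the pads' length; the fingertips stand 22 mm ahead of it and the grasp point (between the pads) lies 3 mm ahead of it; z points along the fingers, y is the line along which they close (so a half turn about z gives the same grasp; the last joint's range is limited). The gripper opens to 85 mm and grips with 20 to 120 N. Pads are 22 mm wide; open, the fingers measure 114 mm over their backs; the gripper's body (76 mm by 85 mm) begins 54 mm behind the grasp point. The pads swing forward as they close: fully open they stand 13 mm farther back than shut.
Start: joints at [1.282, 0.241, 0.005, 1.335, 0, 1.571], TCP at [0.142, 0.479, 0.253] pointing down, gripper open.
Joint ranges: [-2.72, 2.72], [-1.05, 1.87], [-1.09, 1.28], [-1.99, 2.15], [-1.42, 1.44], [-3.14, 3.14]. Speed limits (rad/s): [2.79, 2.79, 3.14, 3.14, 3.14, 3.14].

## Interface

Orientations are given as a unit quaternion [x, y, z, w].
In Python, from workcell import bot gives the robot as it stands.
- The arm moves only by the shell command python3 -m inch 'ROWS'. ROWS is JSON, one flat list of numbers, 7 for each row, row after row: the shift along the world's x, y, z in mm, then the turn, a rotation vector about the world's x, y, z in rad, then the opening in per cent of the stroke, from 0 (shut) to 100 (fully open). A call has 1 to 8 rows; each row is the pose to reach, as a shift and turn from the pose commanded when the call began; what a row does not reach only later rows make up. A row lasts 1/12 s, in which the tool goes at most 41.7 mm and 7.16 degrees, less where a joint would pass 70% of its speed; a pose out of reach is approached as far as the arm can. A call with a gripper value outside its range is refused whole. The fingers move at their own pace and stop on an object; the grip force is fixed at half the most. Time passes only in rows, so rows that repeat a pose let the fingers close. It gives the time, the measured TCP pose, the force, the opening and the grip force at its end, in the units of the state.
- bot.get_obs(): the state, without advancing time (a new reading comes with each control period).
- bot.camera(name): name is "side" or "top" or "wrist"; returns the picture (384x512x3 uint8, blue, green, red); there is no depth.
- bot.camera_info(name): a dict with "intrinsics" (3x3 intrinsics, pixels), "distortion" ([k1, k2, p1, p2, k3] as OpenCV has them; the pictures are not rectified), "camera_from_world" (4x4, takes a point from world to camera coordinates); the wrist camera has in their place "hand_eye" (4x4, takes a point from camera to tool coordinates, whose origin is the TCP and whose axes are the flange's). Camera axes: x right, y down, z forward; pixel columns grow to the right and rows downward; lengths in m; the calibration is good to about 2 mm. A picture is of the moment at which its call begins: read the wrist's pose just before it. camera_info takes no time and is no camera call.
- bot.job_done(): hands the job in; it is judged then, once.
Trained networks look in the newest picture that a camera, given by its name, has taken for a name from the list of things; names that differ only in an ending like _2 or _b are one class to them, and where a whole thing is asked for, a point or a joint stands for the part that bears it (a point fixed in the world has none). Each returns a list of dicts, best first, with "confidence" (0 to 1); they miss things now and then, are a little off and sometimes report something else, mostly with a low value. They report only what shows in the picture. A call takes as long as a camera call.
- bot.silhouettes(camera, target): "mask" (384x512 bool, what is visible of it) and "uv" ([column, row] in pixels, amid what is visible of it).
- bot.spot_point(camera, target): "uv" ([column, row] in pixels: a listed point, or the origin of a listed thing).
The state is a dict: "clock": time; "joint_pos": joint angles; "joint_vel": joint speeds; "tau": joint torques, N m; "eef_pos": TCP position; "tool_rot": TCP orientation; "ft_force": force on the tool from outside, world axes, zero at the start; "ft_torque": the same for the moment, N m; "grip_width": finger opening in m; "grasp_force": force on a finger pad.
Only numpy, scipy, OpenCV 4.12 (cv2) and the standard library are available. Lean on these libraries where they do the work, as an engineer would, in place of code of your own. Each camera call takes 0.05 s, during which the arm holds its last target. There are 200 camera calls.

## Task

The cold, lidded solder pot stands on the grey board to the right of the upright heat shield. Holding it by the knob on its lid, slide it round the near end of the shield onto the engraved ring in the open middle of the board and let go of it there; then take it by its straight side handle and push it to the left onto the ring under the fume hood, with the handle pointing straight out to the right, away from the hood's post. Keep the pot flat on the board all the way (never lift or tip it), and do not touch the shield or the hood, nor push the bystanding flux bottle and terminal block out of place.

Things in the scene. Friction and masses are not known exactly. Their poses are not given: they have to be found in the camera images.
- board: fixed thick grey heat-proof board (slab) on the table, 210 (x) x 420 (y) x 30 mm; origin at the centre of its underside, on the table; its flat top is 30 mm above the table. Its y axis points roughly to the robot's left, x away from the robot.
- pot: loose round steel solder pot with fixed lid, about 0.4 to 0.75 kg, outer diameter 70 mm (lid rim 74 mm), top of the lid 37 mm above its underside; origin at the centre of its underside. The knob is on its axis; the handle sticks out along its -y axis at right angles to its z. Slides on the board with ordinary friction.
- pot_knob: black cylindrical lid knob fixed on the pot's axis, 20 mm in diameter from 42 to 70 mm above the pot's underside (on a 10 mm neck); its origin coincides with the pot's origin.
- pot_handle: straight side handle fixed to the pot, along the pot's -y axis, its centre line 24 mm above the pot's underside: an 8 mm steel rod from 33 to 65 mm from the pot's axis, then a black grip 12 mm wide and 12 mm high from 65 to 135 mm; its origin coincides with the pot's origin.
- knob_grip (a point): centre of the lid knob, 58 mm above the pot's underside, on the pot's axis
- handle_grip (a point): point on the centre line of the handle's black grip, 110 mm from the pot's axis, 24 mm above its underside
- handle_end (a point): outer end of the handle, 135 mm from the pot's axis, 24 mm above its underside
- waiting_ring: engraved ring 84 mm in diameter (a mark only) on the board's top, in the open middle of the board; origin at its centre on the board's top
- hood: fixed aluminium fume hood with an engraved ring 84 mm in diameter on the board below it; origin at that ring's centre on the board's top. The hood is a cone 90 mm in diameter at its mouth, from 125 to 165 mm above the board centred over the ring; its tube (15 mm) goes over the top at 195 mm to a post (15 mm, foot 32 mm in diameter) 62 mm from the ring's centre along the hood's +y axis. Its open side is -y, to the robot's right.
- shield: fixed upright sheet-steel heat shield on the board between the pot's start and the middle: runs 75 mm along its +x axis from its origin (middle of its near lower edge, on the board's top), 6 mm thick, 35 mm high, with a low screwed flange 18 mm wide on its +y side
- flux_dropper: small brown bottle with black dropper, diameter 33 mm, 102 mm high, standing on the board beyond the waiting ring, a bystander; origin under its centre
- terminal_block: white screw terminal block, 17 x 60 x 14 mm, lying on the board beyond the waiting ring, a bystander; origin under its centre

How it is judged:
On the way, in this order (a step that is already met when the one before it is completed fails the run):
1. the pot, held by its lid knob, comes to within 40 mm of the waiting ring's centre (contact force between the fingers and pot_knob above 1 N and horizontal distance between pot and waiting_ring below 0.04 m), for 0.1 s.
2. the pot stands on the waiting ring (within 15 mm of its centre), let go and at rest (horizontal distance between pot and waiting_ring below 0.015 m and contact force between the fingers and pot below 0.05 N and linear speed of pot below 0.01 m/s), for 0.2 s.
3. the pot, held by its handle, comes to within 40 mm of the centre of the ring under the hood (contact force between the fingers and pot_handle above 1 N and horizontal distance between pot and hood below 0.04 m), for 0.1 s.
At the end, for the whole second after the job is handed in: The pot stands flat on the board within 12 mm of the centre of the ring under the hood, at rest and let go, its handle pointing out of the hood's open side (handle end at least 100 mm out along the hood's -y axis and within 55 mm of that axis) (horizontal distance between pot and hood below 0.012 m and z of pot in the frame of board below 0.033 m and angle between pot's own z axis and vertical below 0.05 rad and y of handle_end in the frame of hood below -0.1 m and x of handle_end in the frame of hood between -0.055 and 0.055 m and linear speed of pot below 0.01 m/s and contact force between the fingers and pot below 0.05 N); the robot touches nothing.
It fails at once if the pot is lifted more than 6 mm off the board (z of pot in the frame of board above 0.036 m).
It fails at once if the pot is tipped by more than about 8 degrees (angle between pot's own z axis and vertical above 0.14 rad).
It fails at once if the heat shield is touched with more than 0.5 N (contact force between anything else and shield above 0.5 N).
It fails at once if the hood is touched with more than 0.5 N (contact force between anything else and hood above 0.5 N).
It fails at once if the flux bottle or the terminal block is pushed more than 20 mm out of place, or the bottle tipped over (distance of any of flux_dropper, terminal_block from where it was at the start of the episode above 0.02 m or angle between flux_dropper's own z axis and vertical above 0.5 rad).
It also fails if it takes over 54 s, if anything falls off the work surface, if the arm or the gripper's body presses on something with over 40 N, if the wrist force passes 120 N, or if a joint passes its speed limit or range.

## Working session

There is one attempt and no reset: what is moved stays moved. The work goes in short steps, Python scripts to look and compute and a shell command to move; the robot and the scene stay as the last step left them, time stands still between calls to the robot, and variables do not carry over. Pictures are saved under pics/ and viewed, at most 11 in all, crops included, and the job is handed in when it is done.

```bash
mkdir -p pics; ls; cat > h.py <<'E'
import numpy as np, cv2
from workcell import bot
def ray(cam,uv):
    i=bot.camera_info(cam);K=np.array(i["intrinsics"]);D=np.array(i["distortion"],float)
    p=cv2.undistortPoints(np.array([[uv]],float),K,D)[0,0]
    d=np.array([p[0],p[1],1.0])
    if cam!="wrist":
        T=np.linalg.inv(np.array(i["camera_from_world"]))
    else:
        from scipy.spatial.transform import Rotation as R
        o=bot.get_obs();W=np.eye(4);W[:3,:3]=R.from_quat(o["tool_rot"]).as_matrix();W[:3,3]=o["eef_pos"]
        T=W@np.array(i["hand_eye"])
    return T[:3,3],T[:3,:3]@d
def onz(cam,uv,z):
    o,d=ray(cam,uv);return o+d*(z-o[2])/d[2]
def pt(cam,name,z,n=2):
    return [(round(r["confidence"],2),np.round(r["uv"],1).tolist(),np.round(onz(cam,r["uv"],z)*1000,1).tolist()) for r in bot.spot_point(cam,name)[:n]]
E
python3 - <<'E'
from h import *
for c in("top","side"):
    cv2.imwrite(f"pics/{c}0.png",bot.camera(c))
    for n,z in(("pot",.03),("knob_grip",.088),("handle_grip",.054),("handle_end",.054),("waiting_ring",.03),("hood",.03),("shield",.03),("flux_dropper",.03),("terminal_block",.03),("board",0)):
        print(c,n,pt(c,n,z))
o=bot.get_obs();print(o["clock"],o["eef_pos"],o["tool_rot"],o["grip_width"])
E
```

```text
pics
top pot [(0.74, [294.9, 177.6], [591.5, -234.5, 30.0])]
top knob_grip [(0.88, [296.0, 173.2], [593.5, -231.1, 88.0])]
top handle_grip [(0.96, [334.3, 147.7], [657.3, -325.5, 54.0])]
top handle_end [(0.7, [343.0, 143.3], [667.5, -346.1, 54.0])]
top waiting_ring [(0.59, [239.1, 224.3], [483.3, -101.5, 30.0])]
top hood [(0.66, [182.1, 216.8], [502.7, 31.2, 30.0])]
top shield [(0.83, [264.8, 192.1], [557.9, -162.6, 30.0])]
top flux_dropper [(0.53, [223.0, 174.9], [600.1, -64.3, 30.0])]
top terminal_block [(0.77, [243.2, 173.3], [603.3, -112.1, 30.0])]
top board [(0.74, [228.7, 204.2], [532.6, -75.4, 0.0])]
side pot [(0.62, [202.2, 171.4], [597.7, -225.6, 30.0])]
side knob_grip []
side handle_grip [(0.97, [149.1, 144.9], [650.2, -326.9, 54.0])]
side handle_end [(0.79, [139.7, 144.1], [663.6, -340.0, 54.0])]
side waiting_ring []
side hood [(0.61, [331.6, 240.6], [499.7, 38.8, 30.0])]
side shield [(0.84, [233.3, 183.4], [566.5, -166.1, 30.0])]
side flux_dropper [(0.89, [252.4, 238.1], [608.9, -54.6, 30.0])]
side terminal_block [(0.57, [235.9, 216.6], [605.9, -107.3, 30.0])]
side board [(0.87, [269.0, 213.2], [543.5, -84.0, 0.0])]
1.1 [0.1424004  0.47927785 0.25330427] [ 1.43882892e-01  9.89594722e-01 -8.69022809e-06  1.77455465e-05] 0.08519375401709962
```

```bash
python3 - <<'E'
import cv2
a=cv2.imread("pics/top0.png")[110:300,130:390]
cv2.imwrite("pics/top0c.png",cv2.resize(a,None,fx=3,fy=3,interpolation=cv2.INTER_CUBIC))
E
```

```text
(no output)
```

View pics/top0c.png

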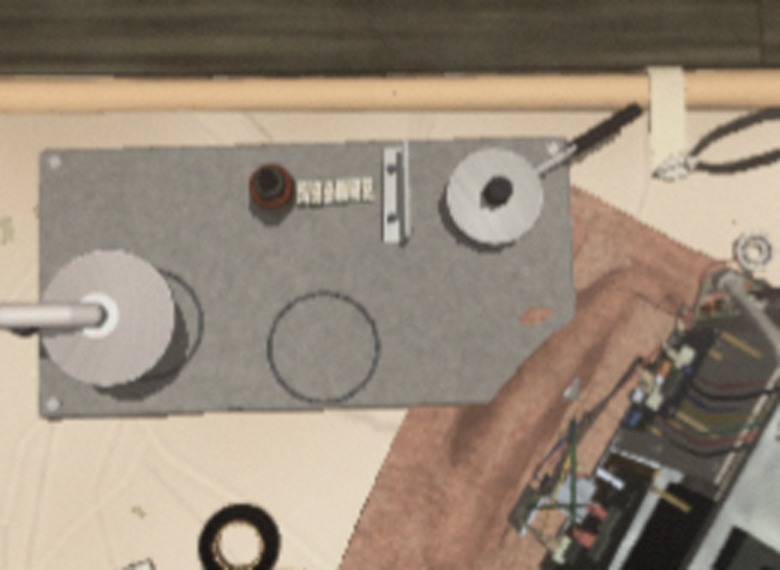

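View pics/side0.png

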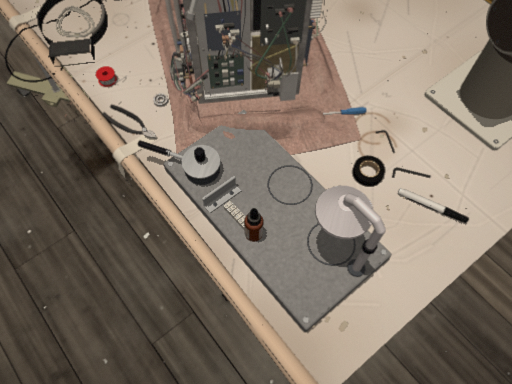

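The top view shows the pot at crop (495,196) with its handle pointing up and right, and the shield to its left. The waiting ring is at crop (323,347), the hood and its ring are at the left, and the bottle and block are beyond the waiting ring. The network's results agree with this. I'll move over to the pot.

```bash
python3 -m inch '[21,-33,10,0,0,0,100, 42,-66,20,0,0,0,100, 64,-99,30,0,0,0,100, 85,-132,40,0,0,0,100, 107,-166,40,0,0,-0.1,100, 129,-200,40,0,0,-0.2,100, 151,-234,40,0,0,-0.3,100, 173,-268,40,0,0,-0.4,100]'
python3 -m inch '[21,-34,0,0,0,-0.1,100, 42,-68,0,0,0,-0.2,100, 63,-102,0,0,0,-0.3,100, 84,-136,0,0,0,-0.3,100, 105,-170,0,0,0,-0.3,100, 126,-204,0,0,0,-0.3,100, 147,-238,0,0,0,-0.3,100, 168,-272,0,0,0,-0.3,100]'
python3 -m inch '[20,-34,-5,0,0,0,100, 40,-68,-15,0,0,0,100, 60,-102,-30,0,0,0,100, 80,-136,-45,0,0,0,100, 100,-165,-60,0,0,0,100, 100,-165,-60,0,0,0,100]'
python3 - <<'E'
from h import *
o=bot.get_obs();print(o["clock"],o["eef_pos"],o["tool_rot"],o["joint_pos"],o["ft_force"])
cv2.imwrite("pics/w1.png",bot.camera("wrist"))
for n,z in(("knob_grip",.088),("pot",.03),("handle_grip",.054),("handle_end",.054),("shield",.03),("waiting_ring",.03)):print(n,pt("wrist",n,z))
E
```

```text
clock: 1.77
eef_pos: [0.316, 0.2096, 0.2937]
tool_rot: [0.34, 0.941, 0.001, 0.0]
ft_force: [0.9, 1.5, -0.7]
grip_width: 0.0854
grasp_force: 0.0
clock: 2.43
eef_pos: [0.4841, -0.0628, 0.2935]
tool_rot: [0.475, 0.88, 0.0, 0.0]
ft_force: [1.0, 0.6, -0.1]
grip_width: 0.0854
grasp_force: 0.0
clock: 2.93
eef_pos: [0.5841, -0.2307, 0.2257]
tool_rot: [0.477, 0.879, -0.001, -0.004]
ft_force: [-0.3, 1.2, -1.4]
grip_width: 0.0853
grasp_force: 0.0
2.9333 [ 0.58405432 -0.23074849  0.22568617] [ 0.47685065  0.87897594 -0.00131398 -0.00360904] [-0.37548142  0.51767928  0.34133547  1.40193609 -0.00173306  0.61866962] [-0.31533893  1.22775897 -1.41755196]
knob_grip [(0.96, [269.7, 191.5], [595.5, -224.1, 88.0]), (0.69, [264.4, 175.8], [582.1, -213.6, 88.0])]
pot [(0.83, [262.8, 176.9], [592.3, -228.2, 30.0]), (0.66, [361.9, 44.9], [599.2, -54.0, 30.0])]
handle_grip [(0.86, [263.6, 269.7], [657.0, -322.6, 54.0])]
handle_end [(0.58, [262.0, 286.2], [670.2, -344.7, 54.0])]
shield [(0.77, [277.0, 114.7], [567.1, -159.1, 30.0])]
waiting_ring []
```

View pics/w1.png

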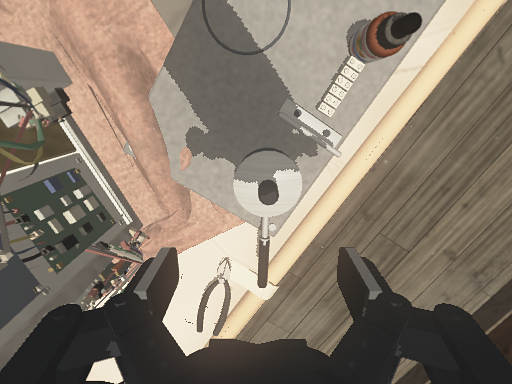

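The wrist picture shows the knob at (269,191), the handle running straight down to (262,286), and the shield at (310,125). The fingers are square to the handle. I'll come down closer and re-measure.

```bash
python3 -m inch '[4,1,-25,0,0,0,100, 10,3,-50,0,0,0,100, 10,3,-75,0,0,0,100, 10,3,-75,0,0,0,100, 10,3,-75,0,0,0,100]'
python3 - <<'E'
from h import *
o=bot.get_obs();print(o["clock"],o["eef_pos"],o["tool_rot"])
bot.camera("wrist")
for n,z in(("knob_grip",.088),("pot",.03),("handle_grip",.054)):print(n,pt("wrist",n,z))
r=bot.silhouettes("wrist","pot_knob")[0];print(r["uv"],r["confidence"],onz("wrist",r["uv"],.092))
bot.camera("top");print(pt("top","knob_grip",.088))
E
```

```text
clock: 3.7
eef_pos: [0.5924, -0.2215, 0.1584]
tool_rot: [0.474, 0.881, -0.0, -0.001]
ft_force: [0.1, -0.2, 0.2]
grip_width: 0.0853
grasp_force: 0.0
3.7 [ 0.59243603 -0.22151336  0.15839746] [ 4.73975508e-01  8.80537378e-01 -1.61165854e-04 -1.05730659e-03]
knob_grip [(0.77, [255.2, 225.7], [598.4, -231.1, 88.0])]
pot [(0.79, [254.2, 200.1], [598.5, -233.4, 30.0]), (0.52, [345.8, 88.5], [607.9, -106.6, 30.0])]
handle_grip [(0.62, [252.5, 312.5], [658.9, -328.5, 54.0])]
[255.3, 224.9] 0.56 [ 0.59723015 -0.22929772  0.092     ]
[]
```

```bash
python3 -m inch '[4,-7,-20,0,0,0,100, 4,-7,-40,0,0,0,100, 4,-7,-55,0,0,0,100, 4,-7,-63,0,0,0,100, 4,-7,-63,0,0,0,50, 4,-7,-63,0,0,0,0, 4,-7,-63,0,0,0,0, 4,-7,-63,0,0,0,0]'
python3 -m inch '[0,0,0,0,0,0,0, 0,0,0,0,0,0,0, 0,0,0,0,0,0,0, 0,0,0,0,0,0,0]'
```

```text
clock: 4.72
eef_pos: [0.5984, -0.2301, 0.0969]
tool_rot: [0.474, 0.88, 0.0, 0.001]
ft_force: [-0.5, -0.1, -0.2]
grip_width: 0.0385
grasp_force: 0.0
clock: 5.05
eef_pos: [0.5972, -0.2306, 0.0965]
tool_rot: [0.475, 0.88, -0.001, 0.001]
ft_force: [-4.4, -2.2, 5.5]
grip_width: 0.0178
grasp_force: 58.5
```

```bash
python3 -m inch '[-8,0,0,0,0,0,0, -20,2,0,0,0,-0.05,0, -34,5,0,0,0,-0.12,0, -48,8,0,0,0,-0.19,0, -62,11,0,0,0,-0.26,0, -76,14,0,0,0,-0.33,0, -88,17,0,0,0,-0.39,0, -96,20,0,0,0,-0.44,0]'
python3 -m inch '[-8,4,0,0,0,-0.05,0, -14,10,0,0,0,-0.1,0, -17,18,0,0,0,-0.12,0, -17,26,0,0,0,-0.12,0, -17,30,0,0,0,-0.12,0, -17,30,0,0,0,-0.12,0]'
python3 - <<'E'
from h import *
o=bot.get_obs();print(o["clock"],o["eef_pos"],o["tool_rot"])
cv2.imwrite("pics/w2.png",bot.camera("wrist"))
for n,z in(("handle_end",.054),("waiting_ring",.03),("hood",.03),("shield",.03)):print(n,pt("wrist",n,z))
bot.camera("top")
for n,z in(("knob_grip",.088),("pot",.03),("handle_end",.054),("handle_grip",.054),("waiting_ring",.03)):print(n,pt("top",n,z))
bot.camera("side")
for n,z in(("pot",.03),("handle_end",.054),("handle_grip",.054),("waiting_ring",.03)):print(n,pt("side",n,z))
E
```

```text
clock: 5.72
eef_pos: [0.5024, -0.2099, 0.0963]
tool_rot: [0.656, 0.755, 0.001, 0.002]
ft_force: [3.5, -0.2, 0.2]
grip_width: 0.0175
grasp_force: 59.5
clock: 6.22
eef_pos: [0.485, -0.1799, 0.0963]
tool_rot: [0.699, 0.715, 0.0, 0.001]
ft_force: [-1.0, -1.9, 5.4]
grip_width: 0.0181
grasp_force: 60.2
6.2167 [ 0.48501504 -0.1798551   0.09630518] [6.99078772e-01 7.15043329e-01 2.41811096e-04 1.36003107e-03]
handle_end [(0.43, [456.0, 38.6], [585.1, -64.8, 54.0])]
waiting_ring []
hood []
shield [(0.82, [370.9, 197.3], [565.1, -161.8, 30.0])]
knob_grip []
pot []
handle_end []
handle_grip []
waiting_ring []
pot [(0.96, [262.7, 156.1], [482.6, -178.3, 30.0])]
handle_end [(0.89, [222.2, 105.8], [480.4, -313.1, 54.0])]
handle_grip [(0.69, [228.6, 115.0], [484.3, -286.4, 54.0]), (0.57, [260.9, 154.9], [493.5, -171.5, 54.0])]
waiting_ring []
```

View pics/w2.png

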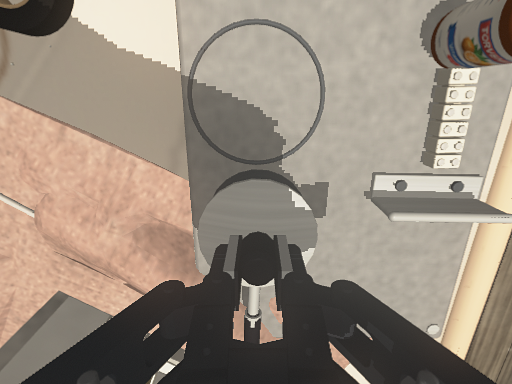

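The pot is held by the knob and its handle points straight back. The ring is centred at about (256.5,91), and the shield at (370-510,175-220) is well clear.

```bash
python3 - <<'E'
from h import *
i=bot.camera_info("wrist")
im=cv2.imread("pics/w2.png")
# ring points by hand bounds -> world, fit circle
P=[onz("wrist",u,.03)[:2]*1000 for u in((189,91),(324,91),(257,19),(257,163.5),(211,40),(303,37))]
P=np.array(P);A=np.c_[2*P,np.ones(len(P))];s=np.linalg.lstsq(A,(P**2).sum(1),rcond=None)[0]
print(P.round(1),s[:2],np.sqrt(s[2]+s[:2]@s[:2]))
print("board near edge",onz("wrist",(180,20),.03),onz("wrist",(189,200),.03))
print("top ring",onz("top",(237.8,225.5),.03))
print("shield",onz("wrist",(390,219),.065))
E
```

```text
[[ 440.   -93.5]
 [ 524.7  -91.6]
 [ 481.7  -53.1]
 [ 483.7 -139.1]
 [ 454.7  -64.6]
 [ 509.2  -61.8]] [482.76333088 -96.08209157] 42.74604338424192
board near edge [ 0.43692378 -0.05462868  0.03      ] [ 0.43584323 -0.16671455  0.03      ]
top ring [ 0.48056334 -0.09840445  0.03      ]
shield [ 0.56314995 -0.16264848  0.065     ]
```

```bash
python3 -m inch '[0,8,0,0,0,0,0, -1,20,0,0,0,0,0, -1,34,0,0,0,0,0, -2,48,0,0,0,0,0, -3,62,0,0,0,0,0, -3,74,0,0,0,0,0, -3,82,0,0,0,0,0, -3,82,0,0,0,0,0]'
python3 -m inch '[0,0,0,0,0,0,0, 0,0,0,0,0,0,20, 0,0,0,0,0,0,40, 0,0,0,0,0,0,60, 0,0,0,0,0,0,100, 0,0,0,0,0,0,100, 0,0,0,0,0,0,100, 0,0,0,0,0,0,100]'
```

```text
clock: 7.68
eef_pos: [0.4823, -0.0978, 0.0963]
tool_rot: [0.699, 0.715, 0.0, 0.002]
ft_force: [0.1, -6.4, 4.8]
grip_width: 0.0173
grasp_force: 60.8
clock: 8.35
eef_pos: [0.4811, -0.0975, 0.095]
tool_rot: [0.699, 0.715, -0.0, -0.0]
ft_force: [-1.2, -0.4, -0.1]
grip_width: 0.085
grasp_force: 0.0
```

```bash
python3 -m inch '[0,0,30,0,0,0,100, 0,0,60,0,0,0,100, 0,-30,80,0,0,0,100, 0,-65,90,0,0,0,100, 0,-105,90,0,0,0,100, 0,-140,90,0,0,0,100, 0,-140,90,0,0,0,100, 0,-140,90,0,0,0,100]'
python3 - <<'E'
from h import *
o=bot.get_obs();print(o["clock"],o["eef_pos"],o["tool_rot"],o["ft_force"])
cv2.imwrite("pics/w3.png",bot.camera("wrist"))
for n,z in(("knob_grip",.088),("pot",.03),("handle_grip",.054),("handle_end",.054),("waiting_ring",.03),("hood",.03)):print(n,pt("wrist",n,z))
cv2.imwrite("pics/t3.png",bot.camera("top"))
for n,z in(("knob_grip",.088),("pot",.03),("handle_end",.054),("handle_grip",.054),("waiting_ring",.03)):print(n,pt("top",n,z))
bot.camera("side")
for n,z in(("knob_grip",.088),("pot",.03),("handle_end",.054),("handle_grip",.054)):print(n,pt("side",n,z))
E
```

```text
clock: 9.02
eef_pos: [0.481, -0.2393, 0.185]
tool_rot: [0.701, 0.714, 0.0, -0.0]
ft_force: [-0.8, -0.2, -0.3]
grip_width: 0.0855
grasp_force: 0.0
9.0167 [ 0.4810084  -0.23929539  0.18496983] [ 7.00577520e-01  7.13576239e-01  1.43269635e-04 -2.62977655e-04] [-0.81015829 -0.22561015 -0.28027718]
knob_grip [(0.93, [264.3, 0.8], [481.9, -92.7, 88.0]), (0.72, [403.2, 44.2], [579.2, -116.4, 88.0])]
pot [(0.56, [259.2, 23.5], [478.8, -93.2, 30.0]), (0.17, [345.8, 107.9], [562.2, -161.1, 30.0])]
handle_grip [(0.77, [251.5, 152.1], [474.6, -200.4, 54.0])]
handle_end [(0.71, [253.8, 180.8], [477.4, -227.5, 54.0])]
waiting_ring []
hood []
knob_grip [(0.75, [234.2, 223.8], [483.6, -93.1, 88.0]), (0.3, [264.2, 189.3], [558.5, -159.8, 88.0])]
pot [(0.61, [237.9, 229.1], [472.2, -98.6, 30.0])]
handle_end [(0.95, [296.9, 227.4], [474.1, -233.6, 54.0])]
handle_grip [(0.78, [283.6, 225.2], [479.4, -203.5, 54.0])]
waiting_ring [(0.43, [239.0, 223.9], [484.2, -101.2, 30.0])]
knob_grip [(0.73, [291.0, 166.5], [480.4, -101.8, 88.0])]
pot [(0.75, [291.0, 184.9], [481.5, -93.7, 30.0])]
handle_end [(0.76, [249.2, 131.3], [476.6, -228.9, 54.0]), (0.74, [236.1, 183.1], [569.4, -152.6, 54.0])]
handle_grip [(0.84, [256.6, 138.0], [475.2, -207.2, 54.0])]
```

View pics/w3.png

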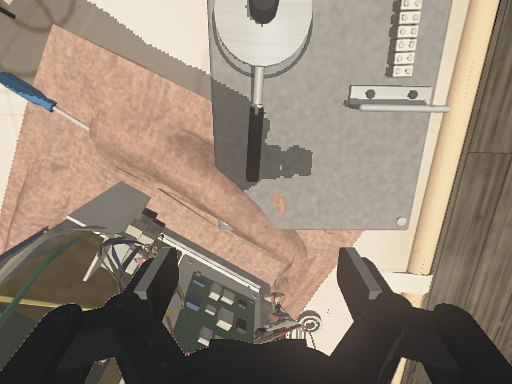

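The pot stands on the waiting ring with its handle running from (258,70) to (252,180) in the wrist picture. I'll check how far the chassis is and get the exact handle line.

```bash
python3 - <<'E'
from h import *
for u in((192,101),(290,97),(300,75)):
  for z in(0,.1): print(u,z,onz("side",u,z).round(3))
print("wrist chassis",onz("wrist",(122,183),0).round(3),onz("wrist",(262,290),0).round(3),onz("wrist",(122,183),.1).round(3))
print("handle",onz("wrist",(257.5,112),.054),onz("wrist",(252.5,178),.054), onz("wrist",(264,65),.067))
E
```

```text
(192, 101) 0 [ 0.501 -0.401 -0.   ]
(192, 101) 0.1 [ 0.539 -0.329  0.1  ]
(290, 97) 0 [ 0.325 -0.273  0.   ]
(290, 97) 0.1 [ 0.384 -0.217  0.1  ]
(300, 75) 0 [ 0.267 -0.306  0.   ]
(300, 75) 0.1 [ 0.332 -0.246  0.1  ]
wrist chassis [ 0.327 -0.251  0.   ] [ 0.491 -0.395  0.   ] [ 0.377 -0.219  0.1  ]
handle [ 0.47955411 -0.16672575  0.054     ] [ 0.47623178 -0.22626431  0.054     ] [ 0.48380935 -0.13055568  0.067     ]
```

View pics/t3.png

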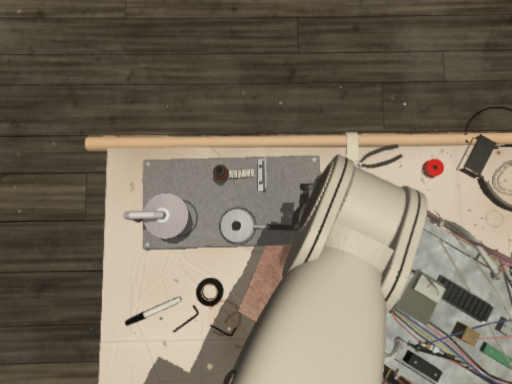

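The top picture shows the pot at (237,226) with its handle to the right, and nothing else has moved. Next I'll go down onto the handle grip.

```bash
python3 -m inch '[-4,15,-30,0,0,-0.07,100, -4,31,-60,0,0,-0.07,100, -4,31,-90,0,0,-0.07,100, -4,31,-112,0,0,-0.07,100, -4,31,-125,0,0,-0.07,100, -4,31,-125,0,0,-0.07,100, -4,31,-125,0,0,-0.07,50, -4,31,-125,0,0,-0.07,25]'
python3 -m inch '[0,0,0,0,0,0,0, 0,0,0,0,0,0,0, 0,0,0,0,0,0,0, 0,0,0,0,0,0,0, 0,0,0,0,0,0,0, 0,0,0,0,0,0,0, 0,0,0,0,0,0,0]'
python3 - <<'E'
from h import *
o=bot.get_obs();print(o["eef_pos"],o["tool_rot"],o["ft_torque"])
cv2.imwrite("pics/w4.png",bot.camera("wrist"))
for n,z in(("knob_grip",.088),("pot",.03),("hood",.03)):print(n,pt("wrist",n,z))
cv2.imwrite("pics/s4.png",bot.camera("side"))
for n,z in(("knob_grip",.088),("pot",.03),("hood",.03)):print(n,pt("side",n,z))
E
```

```text
clock: 10.58
eef_pos: [0.4782, -0.2072, 0.0613]
tool_rot: [0.724, 0.69, 0.0, 0.001]
ft_force: [0.4, 0.1, 0.6]
grip_width: 0.0636
grasp_force: 0.0
clock: 11.17
eef_pos: [0.4776, -0.207, 0.0608]
tool_rot: [0.724, 0.69, -0.0, 0.0]
ft_force: [-0.9, -1.4, 2.6]
grip_width: 0.0107
grasp_force: 61.0
[ 0.47759371 -0.20703017  0.0607923 ] [ 7.23875571e-01  6.89930371e-01 -5.24549229e-05  4.89274550e-04] [-0.18537653  0.2203178   0.08898504]
knob_grip [(0.16, [253.8, 35.7], [481.1, -105.5, 88.0])]
pot [(0.83, [253.6, 38.4], [480.7, -96.4, 30.0])]
hood []
knob_grip [(0.98, [292.8, 168.8], [481.0, -96.1, 88.0])]
pot [(0.89, [289.9, 181.9], [478.9, -100.0, 30.0]), (0.41, [253.4, 135.8], [466.5, -227.8, 30.0])]
hood [(0.9, [330.8, 239.0], [498.7, 35.7, 30.0])]
```

View pics/w4.png

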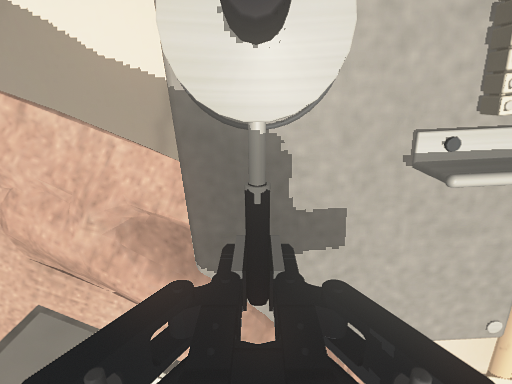

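The handle is held squarely: the jaws are at (258,260) and the pot's lid is at (257,40). I'll refine the hood ring's centre from the side picture.

```bash
python3 - <<'E'
from h import *
a=cv2.imread("pics/s4.png")[170:290,270:400]
cv2.imwrite("pics/s4c.png",cv2.resize(a,None,fx=5,fy=5,interpolation=cv2.INTER_CUBIC))
i=bot.camera_info("side");K=np.array(i["intrinsics"]);D=np.array(i["distortion"],float);T=np.array(i["camera_from_world"])
t=np.linspace(0,6.283,400);g=cv2.cvtColor(cv2.imread("pics/s4.png"),6).astype(float)
def score(cam,g,cx,cy,r=.042):
    i=bot.camera_info(cam);T=np.array(i["camera_from_world"])
    P=np.c_[cx+r*np.cos(t),cy+r*np.sin(t),np.full(400,.03)]
    p=cv2.projectPoints(P,cv2.Rodrigues(T[:3,:3])[0],T[:3,3],np.array(i["intrinsics"]),np.array(i["distortion"],float))[0].reshape(-1,2).astype(np.float32)
    return cv2.remap(cv2.GaussianBlur(g,(0,0),.6)-cv2.GaussianBlur(g,(0,0),4),p[:,:1],p[:,1:],1).ravel()
g2=cv2.cvtColor(cv2.imread("pics/top0.png"),6).astype(float)
def best(cam,g,c):
    L=[(np.clip(score(cam,g,x,y),-20,5).mean(),x,y) for x in c[0]+np.arange(-.015,.016,.001) for y in c[1]+np.arange(-.015,.016,.001)]
    return [np.round(v,3).tolist() for v in sorted(L)[:4]]
print("side hood",best("side",g,(.5,.035)))
print("top hood",best("top",g2,(.5,.035)))
print("check waiting, side0",best("side",cv2.cvtColor(cv2.imread("pics/side0.png"),6).astype(float),(.482,-.098)),"top",best("top",g2,(.482,-.098)))
E
```

```text
side hood [[-12.66, 0.503, 0.04], [-12.398, 0.504, 0.04], [-12.296, 0.503, 0.041], [-12.114, 0.502, 0.04]]
top hood [[-8.882, 0.501, 0.039], [-8.805, 0.502, 0.039], [-8.718, 0.5, 0.039], [-8.59, 0.5, 0.04]]Traceback (most recent call last):
  File "<stdin>", line 17, in <module>
  File "<stdin>", line 13, in best
  File "<stdin>", line 7, in score
ValueError: time passes only in moves, steps and waits
```

View pics/s4c.png

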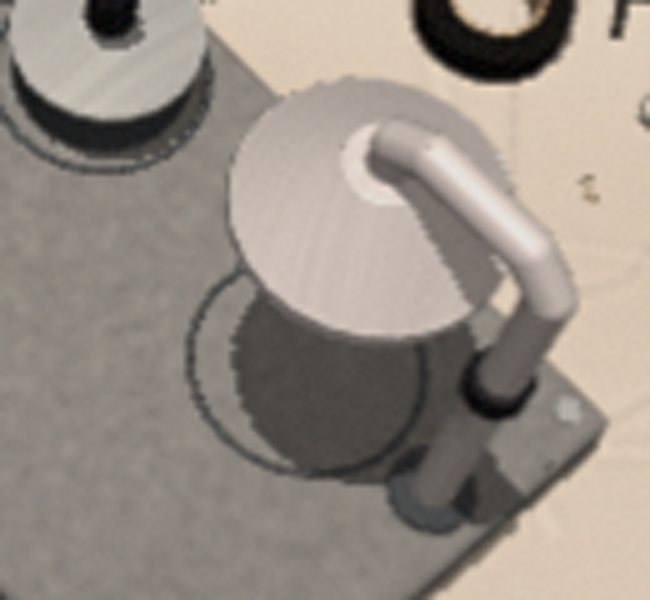

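The side picture shows the hood ring at crop (307,373), clear of the post foot at (435,495). Both cameras put its centre at about (502, 39.5). I'll push to about 8 mm short and then measure.

```bash
python3 -m inch '[1,6,0,0,0,0,0, 3,16,0,0,0,0,0, 5,28,0,0,0,0,0, 7,40,0,0,0,0,0, 9,52,0,0,0,0,0, 11,64,0,0,0,0,0, 12,74,0,0,0,0,0, 13,80,0,0,0,0,0]'
python3 -m inch '[1,8,0,0,0,0,0, 2,18,0,0,0,0,0, 4,29,0,0,0,0,0, 5,38,0,0,0,0,0, 7,45,0,0,0,0,0, 8,48,0,0,0,0,0, 8,48,0,0,0,0,0]'
python3 - <<'E'
from h import *
o=bot.get_obs();print(o["eef_pos"],o["tool_rot"],o["ft_force"])
cv2.imwrite("pics/w5.png",bot.camera("wrist"))
for n,z in(("knob_grip",.088),("pot",.03)):print(n,pt("wrist",n,z))
bot.camera("side")
for n,z in(("pot",.03),("handle_end",.054)):print(n,pt("side",n,z))
E
```

```text
clock: 12.23
eef_pos: [0.4912, -0.1276, 0.0609]
tool_rot: [0.724, 0.69, -0.001, 0.002]
ft_force: [-1.3, -7.5, 5.1]
grip_width: 0.0106
grasp_force: 61.4
clock: 12.82
eef_pos: [0.4988, -0.0793, 0.0607]
tool_rot: [0.724, 0.69, -0.001, 0.001]
ft_force: [-0.9, -4.5, 4.6]
grip_width: 0.0108
grasp_force: 61.4
[ 0.49876142 -0.07925743  0.06067747] [ 7.23859773e-01  6.89945859e-01 -6.90611013e-04  1.12408666e-03] [-0.85796491 -4.54542719  4.60885002]
knob_grip []
pot []
pot [(0.7, [325.9, 240.3], [507.3, 32.0, 30.0]), (0.65, [330.2, 227.0], [483.3, 17.8, 30.0])]
handle_end [(0.73, [281.4, 181.8], [501.2, -101.4, 54.0])]
```

View pics/w5.png

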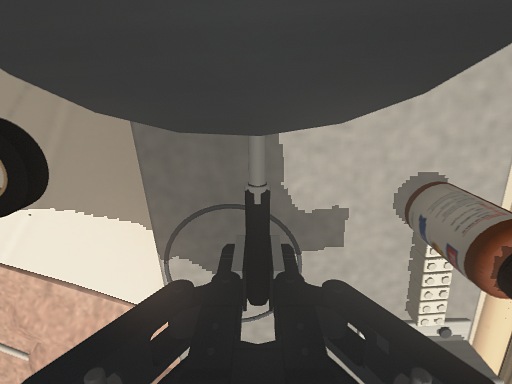

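The hood covers the pot in the wrist view. The grip's inner end is still at (257,189), as before the push, so the grasp hasn't slipped. I'll check the scale with that and then finish the last bit.

```bash
python3 - <<'E'
from h import *
for z in(.054,.06):print(onz("wrist",(257,189),z))
E
python3 -m inch '[0,4,0,0,0,0,0, 0,8,0,0,0,0,0, 0,9,0,0,0,0,0, 0,9,0,0,0,0,0, 0,9,0,0,0,0,0]'
python3 - <<'E'
from h import *
for z in(.054,.06):print(onz("wrist",(257,189),z))
cv2.imwrite("pics/s6.png",bot.camera("side"))
a=cv2.imread("pics/s6.png")[170:290,250:400]
cv2.imwrite("pics/s6c.png",cv2.resize(a,None,fx=5,fy=5,interpolation=cv2.INTER_CUBIC))
E
```

```text
[ 0.50024721 -0.03679403  0.054     ]
[ 0.50035341 -0.03477841  0.06      ]
clock: 13.53
eef_pos: [0.4992, -0.0711, 0.0608]
tool_rot: [0.724, 0.689, -0.001, 0.002]
ft_force: [0.2, -5.5, 4.8]
grip_width: 0.0105
grasp_force: 61.4
[ 0.5007657  -0.02868296  0.054     ]
[ 0.50086711 -0.02665453  0.06      ]
```

View pics/s6c.png

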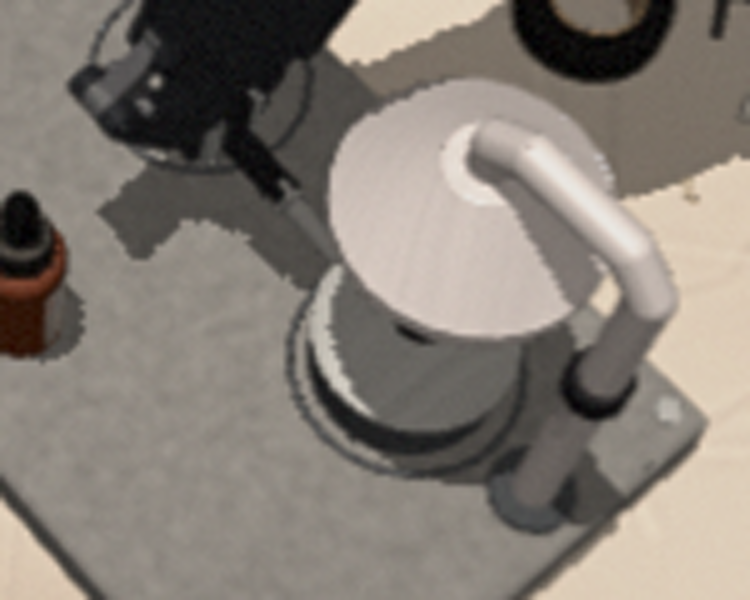

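The pot's base sits concentrically in the hood ring at crop (405,370) in the side view, and the handle points out to the right. I'll release and retreat.

```bash
python3 -m inch '[0,0,0,0,0,0,20, 0,0,0,0,0,0,40, 0,0,0,0,0,0,60, 0,0,0,0,0,0,60, 0,0,0,0,0,0,60, 0,0,0,0,0,0,60]'
python3 -m inch '[0,0,20,0,0,0,60, 0,0,45,0,0,0,60, 0,-30,70,0,0,0,60, 0,-60,90,0,0,0,60, 0,-100,100,0,0,0,60, 0,-130,100,0,0,0,60, 0,-130,100,0,0,0,60, 0,-130,100,0,0,0,60]'
python3 - <<'E'
from h import *
cv2.imwrite("pics/s7.png",bot.camera("side"))
for n,z in(("pot",.03),("handle_grip",.054),("handle_end",.054)):print(n,pt("side",n,z))
a=cv2.imread("pics/s7.png")[150:290,230:400]
cv2.imwrite("pics/s7c.png",cv2.resize(a,None,fx=4,fy=4,interpolation=cv2.INTER_CUBIC))
bot.camera("wrist")
for n,z in(("handle_grip",.054),("handle_end",.054)):print(n,pt("wrist",n,z))
E
```

```text
clock: 14.08
eef_pos: [0.4982, -0.0694, 0.06]
tool_rot: [0.724, 0.69, -0.0, -0.0]
ft_force: [-0.8, 0.4, -0.3]
grip_width: 0.0512
grasp_force: 0.0
clock: 14.75
eef_pos: [0.4981, -0.201, 0.1602]
tool_rot: [0.725, 0.689, 0.0, -0.0]
ft_force: [-0.4, -0.1, -0.5]
grip_width: 0.0511
grasp_force: 0.0
pot [(0.81, [329.9, 245.0], [507.9, 43.1, 30.0])]
handle_grip [(0.69, [291.8, 193.5], [502.2, -70.5, 54.0])]
handle_end [(0.89, [286.3, 184.0], [497.1, -92.1, 54.0])]
handle_grip []
handle_end [(0.88, [251.5, 69.2], [498.3, -95.2, 54.0])]
```

View pics/s7c.png

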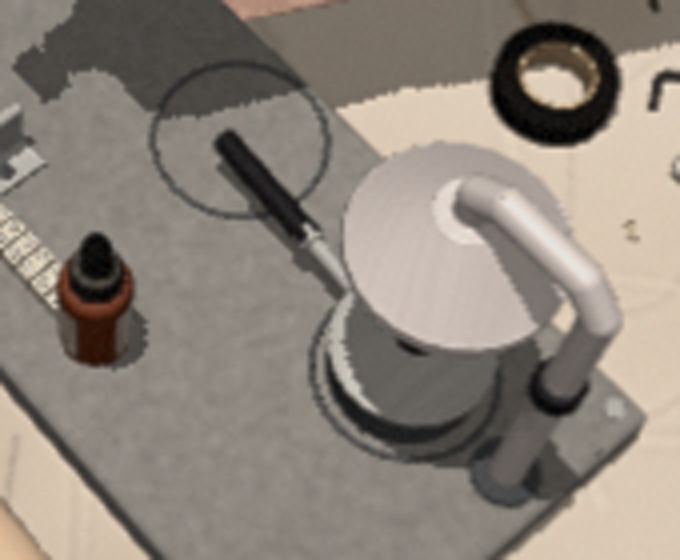

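The pot stands inside the hood ring with its handle straight out. It has been let go, and everything else is in place.

```bash
python3 -c "
from workcell import bot
print(bot.job_done())"
```

```text
the job is handed in; nothing more can be done
None
```

The job is handed in: the pot stands on the hood ring, about 3 mm off centre by my measurement, with its handle straight out to the right. It has been let go, and the job took about 15 s of the 54 s allowed; no verdict came back.

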